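# Clamp a knife blank on the smithy bench

## Robot

A 6-joint arm with a two-finger parallel gripper is mounted at the origin on the work surface. World frame = base frame: x ahead of the robot, y to its left, z up, the work surface at z = 0. Lengths are in mm, angles in rad, forces in N, time in s.
With the tool pointing down it reaches from about 275 to 750 mm from the base axis. Payload 10.2 kg.
Tool frame: the origin (TCP) lies at the very end of the fingers, on their centre line; the grasp point (between the pads) lies 19 mm behind it; z points along the fingers, x is the direction in which the jaws open and shut, and the axes are right-handed (so a half turn about z gives the same grasp; the last joint's range is limited). The gripper opens to 88 mm and grips with 3 to 60 N. Pads are 18 mm wide; open, the fingers measure 123 mm over their backs; the gripper's body (75 mm by 187 mm) begins 45 mm behind the grasp point.
Start: joints at [1.016, 0.313, 1.498, -0, 1.331, -0.223], TCP at [171.029, 496.367, 238.72] pointing down, gripper open.
Joint ranges: [-2.94, 2.94], [-0.97, 2.17], [0.19, 2.56], [-1.23, 4.37], [0.02, 3.11], [-2.88, 2.88]. Speed limits (rad/s): [2.39, 2.39, 3.01, 3.14, 3.14, 3.14].

## Interface

Orientations are given as a rotation vector (axis times angle).
In Python, from cell import manip, optics gives the robot as it stands.
- The arm moves only by the shell command python3 -m handwheel 'ROWS' [OPENING] [FORCE]. ROWS is JSON, a list of rows, each a list of 6 numbers: the shift along the tool's x, y, z each as a share of 60 mm, from -1 to 1, then the turn, a rotation vector about the tool's x, y, z each as a share of 10 degrees, from -1 to 1. In form: [[x, y, z, rx, ry, rz], ...]. A call has 1 to 20 rows; each row shifts and turns the pose as measured when the row begins, along the tool's axes as they then stand; what a row does not reach is not made up. A row lasts 1/8 s, in which the tool goes at most 62.5 mm and 10.7 degrees, less where a joint would pass 70% of its speed; a pose out of reach is approached as far as the arm can. A call with a number of a shift or a turn outside -1 to 1 is refused whole. A call with a gripper value outside its range is refused whole. OPENING is the opening, from -1 (shut) to 1 (fully open), so that 0 is half open, set as the call begins (- or left out, the last holds). The fingers move at their own pace and stop on an object; FORCE is the grip in N (left out, the last holds). Time passes only in rows, so rows that do not move let the fingers close. It gives the time, the measured TCP pose, the force and the opening at its end, in the units of the state.
- manip.read_state(): the state, without advancing time (a new reading comes with each control period).
- optics.get_image(name): name is "scene" or "top"; returns a dict with "image" (420x560x3 uint8, blue, green, red), "fx", "fy", "cx", "cy" (pixels), "camera_from_world" (4x4, takes a point from world to camera coordinates). Camera axes: x right, y up, looking along -z (the intrinsics and any distortion apply to the point x, -y, -z); pixel columns grow to the right and rows downward; lengths in mm; the calibration is good to about 2 mm. A picture is of the moment at which its call begins. There is no depth.
- manip.hand_in(): hands the job in, once; it reports no verdict.
The state is a dict: "clock": time; "q": joint angles; "qd": joint speeds; "tau": joint torques, N m; "position": TCP position; "orientation": TCP orientation; "contact_force": force on the tool from outside, world axes, zero at the start; "wrist_torque": the same for the moment, N m; "grip_width": opening from 0.0 (shut) to 1.0 (fully open).
Only numpy, scipy, OpenCV 4.12 (cv2) and the standard library are available. Lean on these libraries where they do the work, as an engineer would, in place of code of your own. Each camera call takes 0.05 s, during which the arm holds its last target.

## Task

Draw the steel knife blank out from under the low rack and lay it flat in the screw clamp, broad blade end first, square and centred, with the blade end up against the back stop. Then screw the clamp knob down until it bites on the blade and give it one further quarter turn, no more, and let go. Leave the hammer, the steel block and the cup where they are.

Things in the scene. Friction and masses are not known exactly. Their poses are not given: they have to be found in the camera images.
- blank: bare steel knife blank, flat, 195 long x 10 thick, 0.3 to 0.5 kg: broad blade 130 long x 40 wide, then a narrow tang 65 x 20 on the same centre line; centre of mass 84 mm from the blade end. Origin: middle of the blade end's edge, on the underside; x points out of the blade end (the tang ends at x = -195), z up. Starts on the bench, tang under the rack, blade end sticking out
- blade_end (a point): middle of the blank's square blade end, on the underside (axes as the blank's); starts 80 to 100 mm out from the rack's open front
- tang_end (a point): middle of the far end of the tang, on the underside
- rack: fixed low wooden bench rack: board 250 (x) x 190 (y), underside 60 mm and top 74 mm above the bench, a steel tray on it up to 109 mm, side panels 14 thick at x = -118 and +118. Origin on the bench below the middle of its open front edge; the rack extends towards its +y from there, the open front faces its -y
- bed: fixed steel bed plate of the clamp, 220 (x) x 120 (y) x 15 thick, from x = -160 (mouth, where the blank enters) to +60 mm. Origin at bench level straight below the face of the back stop, on the centre line; x points into the clamp, towards the stop. Sides and mouth are open
- stop (a point): foot of the back stop's face, on the centre line and on the plate's upper face (15 mm above the bench); axes as the bed's. The stop is 60 wide and 14 high; the blade end goes against it
- frame: grey clamp frame, fixed on the bed; origin and axes as the bed's: a post behind the stop (x = 17 to 51, 50 wide) and an arm over the bed (x = -53 to 51, 36 wide, 68 to 95 mm above the bench). Below it the screw carries a steel shoe, 40 across, which clears the upper face of a blank on the bed by 3 to 10 mm at the start, unknown beforehand
- knob: black wing knob over the arm: bar 66 long (its x) x 18 thick (y) x 36 high, origin at the bar's middle, on the upright screw axis 30 mm before the stop face. Clockwise from above tightens; sinks 20 mm a turn, runs at a steady 0.3 N m of drag for 0.9 to 3.2 rad; when the sprung shoe bites, torque rises by 0.2 N m within 0.3 rad, then by only 0.08 in the next quarter turn. It stays where let go
- hammer: loose hammer, 240 long, bystander; origin under it, lying along x
- punch_block: loose steel block 70 x 70 x 45 high, bystander; origin at the centre of its underside
- cup: loose steel cup, 76 across x 85 high, bystander; origin at the centre of its underside
There are look-alikes about, which are no part of the job. Of the things shaped like the blank, the steel one is meant.

How it is judged:
By the outcome, as a careful person would: the job done as asked, in the order asked, and still so for the second after the job is handed in, with the robot touching nothing.
It also fails if it takes over 72 s, if anything falls off the work surface, if the arm or the gripper's body presses on something with over 40 N, if the wrist force passes 120 N, or if a joint passes its speed limit or range.

## Working session

There is one attempt and no reset: what is moved stays moved. The work goes in short steps, Python scripts to look and compute and a shell command to move; the robot and the scene stay as the last step left them, time stands still between calls to the robot, and variables do not carry over. Pictures are saved under pics/ and viewed, and the job is handed in when it is done.

```bash
ls; mkdir -p pics
python3 - <<'E'
from cell import manip, optics
import cv2,json
for n in("scene","top"):
    r=optics.get_image(n); cv2.imwrite(f"pics/{n}0.png",r["image"]); print({k:(v if k!="image" else 0) for k,v in r.items()})
print(manip.read_state())
E
```

```text
pics
{'image': 0, 'fx': 414.0468014034233, 'fy': 414.0468014034233, 'cx': 277.30589008969673, 'cy': 207.55356470535625, 'camera_from_world': array([[ 6.42800195e-01,  7.65864479e-01, -1.61092768e-02,
        -3.85546349e+02],
       [-4.63444939e-01,  4.05547758e-01,  7.87876770e-01,
         7.38408250e+01],
       [ 6.09939913e-01, -4.98981578e-01,  6.15622195e-01,
        -1.78959461e+03],
       [ 0.00000000e+00,  0.00000000e+00,  0.00000000e+00,
         1.00000000e+00]])}
{'image': 0, 'fx': 478.89530596482854, 'fy': 478.89530596482854, 'cx': 279.0150444055724, 'cy': 207.47933017655902, 'camera_from_world': array([[ 2.21245338e-03, -9.99917872e-01, -1.26235345e-02,
         1.23608334e+02],
       [ 9.86486894e-01,  1.14323865e-04,  1.63840150e-01,
        -4.48884594e+02],
       [-1.63825251e-01, -1.28154400e-02,  9.86406129e-01,
        -1.57518246e+03],
       [ 0.00000000e+00,  0.00000000e+00,  0.00000000e+00,
         1.00000000e+00]])}
{'clock': 0.1, 'q': array([ 1.01563670e+00,  3.13383421e-01,  1.49837214e+00,  1.52038584e-05,
        1.33098536e+00, -2.23396983e-01]), 'qd': array([-1.26889740e-04, -1.66785450e-03, -2.10626433e-03, -1.70298664e-04,
       -3.71466236e-04,  7.00407636e-06]), 'tau': array([ 2.20116199e-03, -4.02812183e+01, -2.52642560e+01,  6.95738266e-02,
        3.42297542e-02, -6.59230477e-05]), 'position': array([170.88449257, 496.17630172, 238.219581  ]), 'orientation': array([ 2.55740955e+00,  1.82388597e+00, -1.67274801e-03]), 'contact_force': array([5.19344605e-04, 6.11048170e-01, 4.55572374e-02]), 'wrist_torque': array([0.02675582, 0.03083371, 0.05846572]), 'grip_width': 1.0025627464471776}
```

View pics/scene0.png

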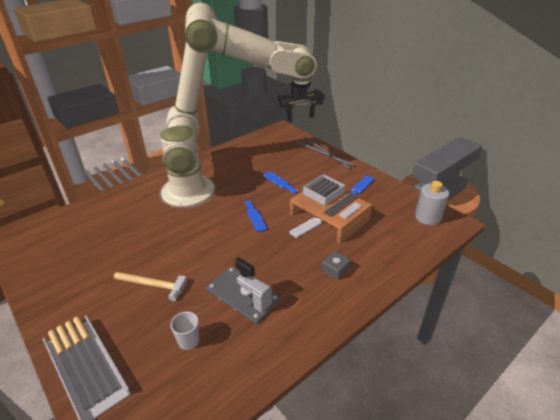

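View pics/top0.png

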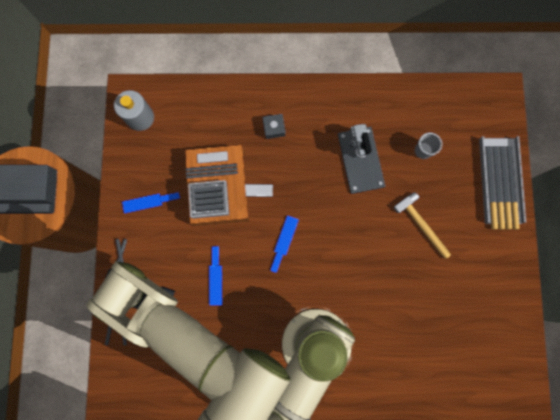

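The top picture shows the steel blade sticking out of the rack's front at (259,190). The clamp is at (362,160) with its mouth towards the robot, the block at (274,125), the cup at (429,145) and the hammer at (420,225).

Things that could be taken for the blank: blue ones at (150,203), (284,243) and (215,276), and the strips on the rack at (212,157) and (212,170). I'm choosing the steel one at (259,190) and checking it in close crops.

```bash
cat > h.py <<'E'
import numpy as np,cv2
from cell import manip,optics
def proj(r,P):
    P=np.atleast_2d(P).astype(float);T=r["camera_from_world"]
    c=P@T[:3,:3].T+T[:3,3]
    return np.c_[r["cx"]+r["fx"]*c[:,0]/-c[:,2], r["cy"]+r["fy"]*-c[:,1]/-c[:,2]]
def unproj(r,uv,z):
    T=r["camera_from_world"];R=T[:3,:3];t=T[:3,3];o=-R.T@t
    out=[]
    for u,v in np.atleast_2d(uv):
        d=R.T@np.array([(u-r["cx"])/r["fx"],-(v-r["cy"])/r["fy"],-1])
        out.append(o+d*(z-o[2])/d[2])
    return np.array(out)
def crop(r,name,x0,y0,w,h,s):
    im=r["image"][y0:y0+h,x0:x0+w]
    im=cv2.resize(im,None,fx=s,fy=s,interpolation=cv2.INTER_CUBIC)
    cv2.imwrite(f"pics/{name}.png",im)
E
python3 - <<'E'
from h import *
r=optics.get_image("top"); crop(r,"t_rack",170,130,120,100,6); crop(r,"t_clamp",325,110,120,100,6)
r=optics.get_image("scene"); crop(r,"s_rack",270,160,120,90,6); crop(r,"s_clamp",190,245,120,90,6)
E
```

```text
(no output)
```

View pics/t_rack.png

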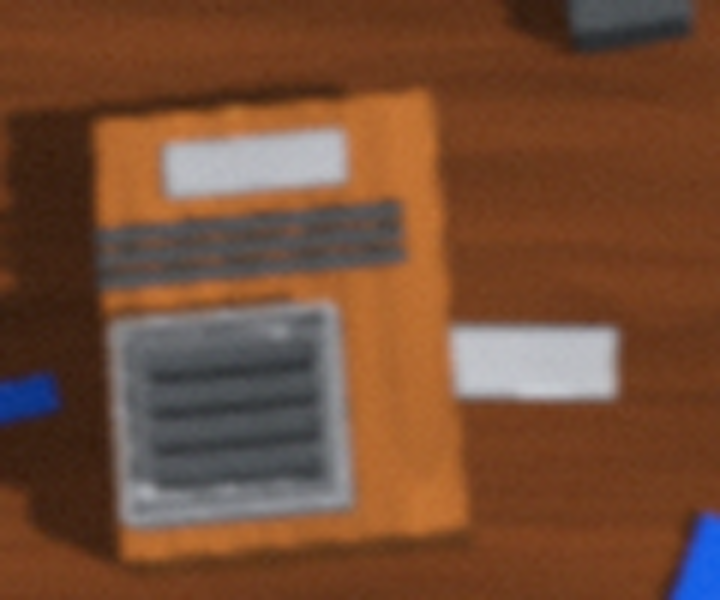

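View pics/t_clamp.png

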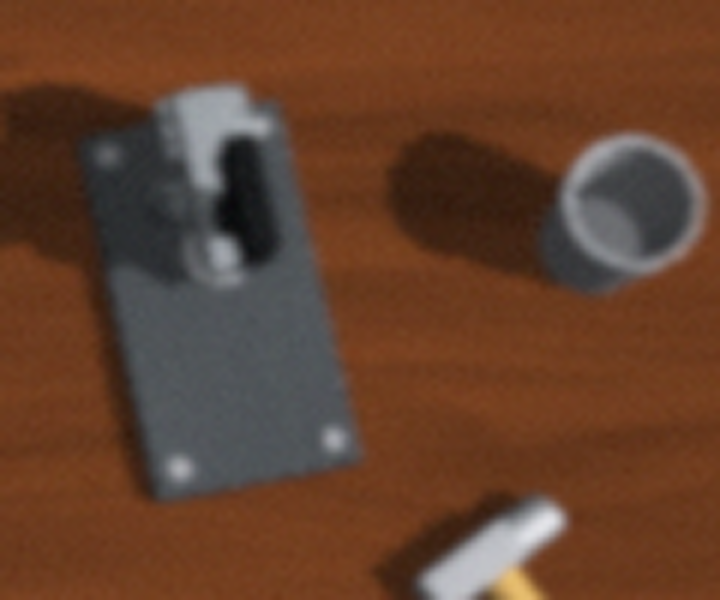

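View pics/s_rack.png

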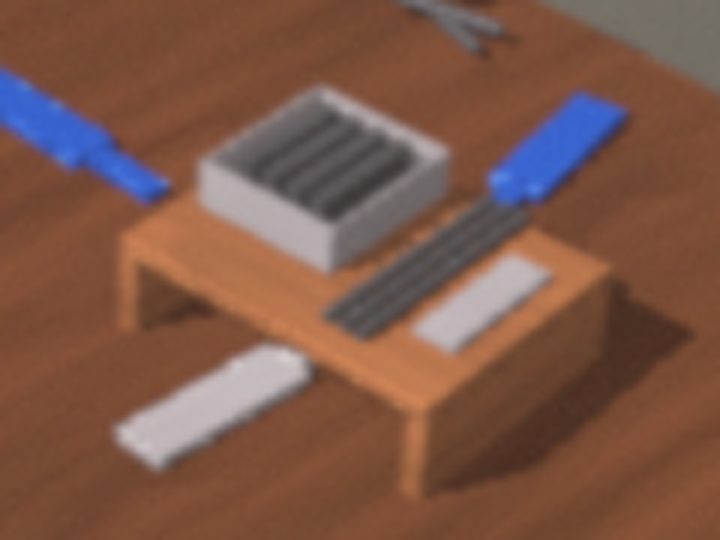

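View pics/s_clamp.png

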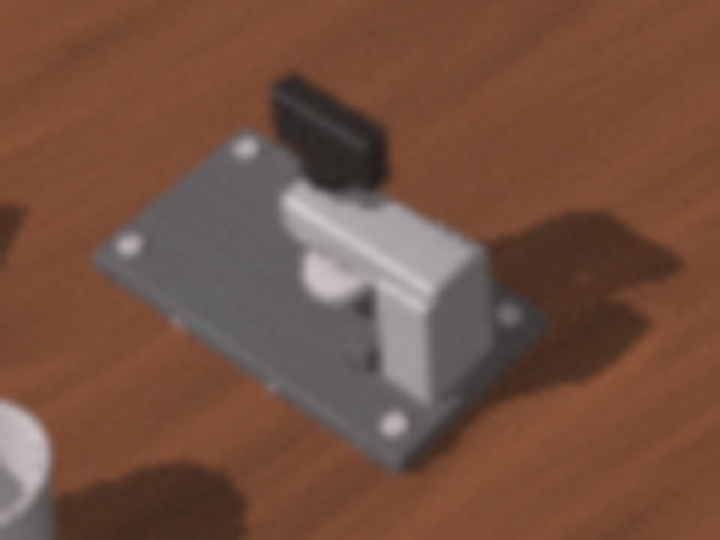

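```bash
cat >> h.py <<'E'
def c2p(pts,x0,y0,s): return (np.array(pts,float)+.5)/s-.5+np.array([x0,y0])
E
python3 - <<'E'
from h import *
t=optics.get_image("top"); s=optics.get_image("scene")
for r in(t,s):
    T=r["camera_from_world"];print("cam",-T[:3,:3].T@T[:3,3])
def show(n,r,p,z): print(n,unproj(r,p,z).round(1).tolist())
show("blank top: endL endR, rack sides",t,c2p([(617,325),(620,398),(452,327),(457,398)],170,130,6),10)
show("blank scene end",s,c2p([(115,432),(158,467)],270,160,6),10)
show("bed top",t,c2p([(158,498),(362,458),(283,100),(80,140)],325,110,6),15)
show("bolts top",t,c2p([(180,468),(334,438),(107,153),(262,122)],325,110,6),15)
show("bed scene top",s,c2p([(95,255),(250,130),(548,318),(400,465)],190,245,6),15)
show("bolts sc",s,c2p([(129,244),(245,148),(508,314),(393,424)],190,245,6),15)
show("rack top board corners FL FR BL BR",t,c2p([(430,90),(467,527),(95,120),(122,560)],170,130,6),74)
show("rack scene board",s,c2p([(125,238),(418,405),(612,270)],270,160,6),74)
show("knob top",t,c2p([(240,135),(258,265)],325,110,6),131)
show("block",t,[(274,125)],45); show("cup",t,c2p([(633,205)],325,110,6),85)
E
```

```text
cam [ 184.49062856  103.46284451 1628.87532717]
cam [1373.59560796 -627.64447152 1037.32581952]
blank top: endL endR, rack sides [[536.5, 147.5, 10.0], [493.7, 145.6, 10.0], [535.4, 242.6, 10.0], [493.7, 239.2, 10.0]]
blank scene end [[496.1, 143.3, 10.0], [537.9, 141.7, 10.0]]
bed top [[504.3, -121.9, 15.0], [527.6, -238.9, 15.0], [741.3, -200.1, 15.0], [717.2, -81.2, 15.0]]
bolts top [[521.8, -134.9, 15.0], [539.3, -223.3, 15.0], [709.3, -96.8, 15.0], [727.9, -187.5, 15.0]]
bed scene top [[527.4, -242.2, 15.0], [506.0, -125.6, 15.0], [719.5, -85.4, 15.0], [742.0, -200.6, 15.0]]
bolts sc [[532.8, -224.0, 15.0], [515.6, -135.7, 15.0], [703.8, -99.5, 15.0], [720.2, -188.1, 15.0]]
rack top board corners FL FR BL BR [[657.5, 251.4, 74.0], [409.6, 227.3, 74.0], [640.3, 439.3, 74.0], [391.3, 416.0, 74.0]]
rack scene board [[412.6, 225.0, 74.0], [650.3, 246.3, 74.0], [640.6, 434.0, 74.0]]
knob top [[681.6, -154.5, 131.0], [608.9, -162.2, 131.0]]
block [[736.2, 142.0, 45.0]]
cup [[656.0, -378.9, 85.0]]
```

```bash
cat >> h.py <<'E'
from scipy.spatial.transform import Rotation as Ro
def need(target,yaw_deg,tilt=None):
    """report tool-axes shift (units of 60mm) and turn (units of 10deg) to reach tool-down pose with tool-x yaw"""
    st=manip.read_state();R=Ro.from_rotvec(st["orientation"]).as_matrix()
    a=np.deg2rad(yaw_deg);X=np.array([np.cos(a),np.sin(a),0]);Z=np.array([0,0,-1.]);G=np.c_[X,np.cross(Z,X),Z]
    d=R.T@(np.array(target,float)-st["position"])
    dg=G.T@(np.array(target,float)-st["position"])
    w=np.rad2deg(Ro.from_matrix(R.T@G).as_rotvec())
    yaw=np.rad2deg(np.arctan2(R[1,0],R[0,0]))
    print("t",round(st["clock"],2),"pos",st["position"].round(1),"yaw",yaw.round(2),"q6",np.rad2deg(st["q"][5]).round(1),"F",st["contact_force"].round(1),"g",round(st["grip_width"]*88,1))
    print(" shift now-axes",(d/60).round(3)," shift goal-axes",(dg/60).round(3)," turn",(w/10).round(3))
E
python3 - <<'E'
from h import *
s=optics.get_image("scene"); crop(s,"grip",250,60,100,75,6)
need([515,178,90],0)
t=optics.get_image("top"); print(unproj(t,[(407,202),(447,255),(297,218),(272,270)],10).round())
E
```

```text
t 0.35 pos [171.  496.3 238.6] yaw 70.99 q6 -12.8 F [ 0.5  0.7 -0.1] g 88.1
 shift now-axes [-3.148  7.149  2.477]  shift goal-axes [5.733 5.305 2.477]  turn [1.000e-03 2.000e-03 7.099e+00]
[[ 472. -313.   10.]
 [ 292. -440.   10.]
 [ 417.   63.   10.]
 [ 241.  148.   10.]]
```

View pics/grip.png

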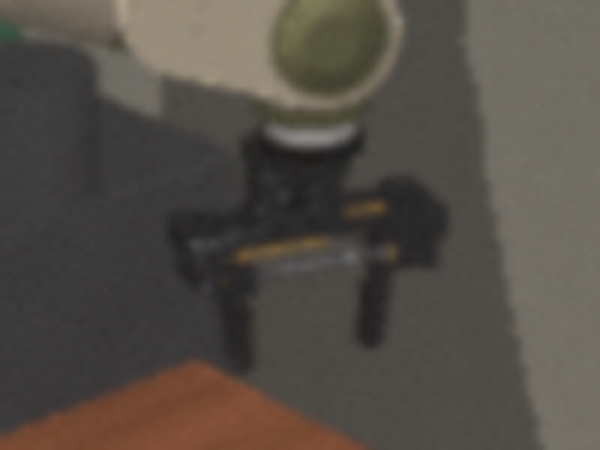

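The gripper crop shows the long side of the body running along the jaw axis, so it will fit in front of the rack.

```bash
python3 -m handwheel '[[-0.35,0.8,0,0,0,0],[-0.35,0.8,0,0,0,0],[-0.35,0.8,0,0,0,0],[-0.35,0.8,0,0,0,0],[-0.35,0.8,0,0,0,0],[-0.35,0.8,0,0,0,0],[-0.35,0.8,0,0,0,0],[-0.35,0.8,0,0,0,0],[-0.35,0.75,0,0,0,0],[0,0,0.2,0,0,1],[0,0,0.2,0,0,1],[0,0,0.2,0,0,1],[0,0,0.2,0,0,1],[0,0,0.2,0,0,1],[0,0,0.2,0,0,1],[0,0,0.2,0,0,1]]' 1 40; python3 -c "
from h import *
need([515,178,60],0)"
```

```text
clock: 2.4
position: [527.0, 166.8, 152.3]
orientation: [-3.14, 0.033, -0.004]
contact_force: [0.3, 0.6, 0.4]
grip_width: 1.001
t 2.4 pos [527.  166.8 152.3] yaw -1.22 q6 6.6 F [0.3 0.6 0.4] g 88.1
 shift now-axes [-0.208 -0.18   1.538]  shift goal-axes [-0.2   -0.186  1.539]  turn [-0.008 -0.015 -0.122]
```

```bash
python3 -m handwheel '[[-0.2,-0.18,0.2,0,0,-0.12],[0,0,0.5,0,0,0],[0,0,0.5,0,0,0],[0,0,0.4,0,0,0],[0,0,0.3,0,0,0],[0,0,0,0,0,0]]'
python3 - <<'E'
from h import *
need([515,178,4],0)
s=optics.get_image("scene"); crop(s,"s1",240,140,140,105,5)
t=optics.get_image("top"); crop(t,"t1",200,130,120,90,6)
E
```

```text
clock: 3.15
position: [515.1, 178.3, 34.3]
orientation: [-3.14, 0.003, -0.003]
contact_force: [1.0, 0.2, 0.6]
grip_width: 1.0
t 3.15 pos [515.1 178.3  34.3] yaw -0.12 q6 6.8 F [1.  0.2 0.6] g 88.0
 shift now-axes [-0.003  0.006  0.505]  shift goal-axes [-0.002  0.006  0.505]  turn [-0.007 -0.013 -0.012]
```

View pics/s1.png

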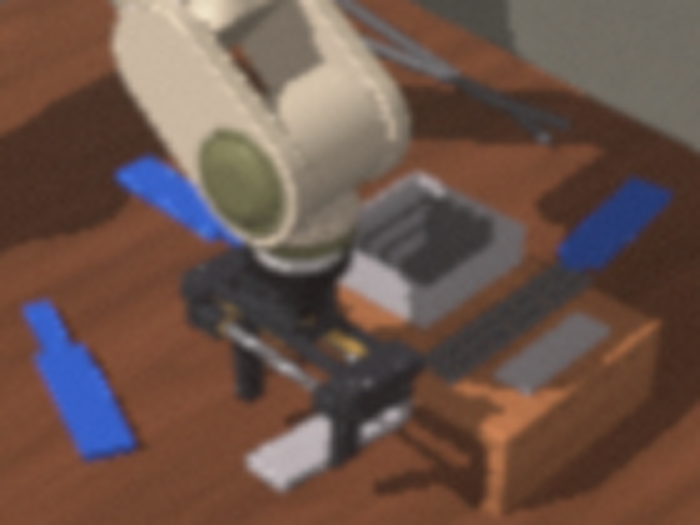

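View pics/t1.png

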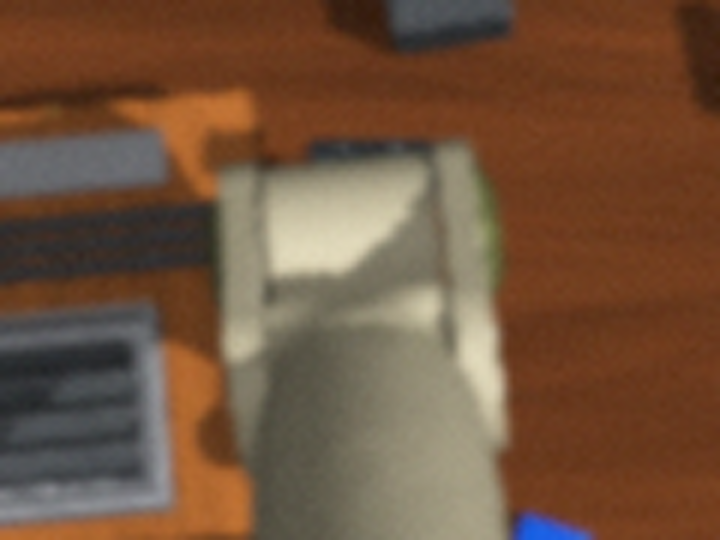

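```bash
python3 -m handwheel '[[0,0.17,0.2,0,0,0],[0,0,0.2,0,0,0],[0,0,0.12,0,0,0],[0,0,0,0,0,0]]'; python3 -c "
from h import *
need([515,168,4],0)"
```

```text
clock: 3.75
position: [516.9, 167.4, 3.7]
orientation: [-3.14, 0.004, -0.011]
contact_force: [-0.4, 0.2, 0.3]
grip_width: 0.999
t 3.75 pos [516.9 167.4   3.7] yaw -0.14 q6 5.6 F [-0.4  0.2  0.3] g 87.9
 shift now-axes [-0.032 -0.009 -0.004]  shift goal-axes [-0.032 -0.01  -0.004]  turn [-0.01  -0.042 -0.014]
```

```bash
python3 -m handwheel '[[-0.03,0,0,0,0,0],[0,0,0,0,0,0],[0,0,0,0,0,0],[0,0,0,0,0,0],[0,0,0,0,0,0],[0,0,0,0,0,0]]' -1 30; python3 -c "
from h import *
need([515,18,4],0)"
```

```text
clock: 4.5
position: [515.4, 167.8, 4.5]
orientation: [-3.14, 0.003, -0.014]
contact_force: [-0.6, -0.2, -0.5]
grip_width: 0.447
t 4.5 pos [515.4 167.8   4.5] yaw -0.11 q6 5.7 F [-0.6 -0.2 -0.5] g 39.4
 shift now-axes [-1.000e-03  2.496e+00  4.000e-03]  shift goal-axes [-0.006  2.496  0.009]  turn [-0.011 -0.05  -0.011]
```

```bash
python3 -m handwheel '[[0,0.2,0,0,0,0],[0,0.3,0,0,0,0],[0,0.35,0,0,0,0],[0,0.35,0,0,0,0],[0,0.35,0,0,0,0],[0,0.35,0,0,0,0],[0,0.3,0,0,0,0],[0,0.2,0,0,0,0],[0,0.1,0,0,0,0],[0,0,0,0,0,0]]'
python3 - <<'E'
from h import *
need([515,18,4],0)
s=optics.get_image("scene"); crop(s,"s2",200,160,160,120,5)
E
```

```text
clock: 5.75
position: [513.8, 5.5, 4.5]
orientation: [-3.139, 0.01, -0.014]
contact_force: [1.0, -1.2, -0.2]
grip_width: 0.443
t 5.75 pos [513.8   5.5   4.5] yaw -0.36 q6 -12.5 F [ 1.  -1.2 -0.2] g 39.0
 shift now-axes [ 0.018 -0.208  0.009]  shift goal-axes [ 0.019 -0.208  0.008]  turn [-0.015 -0.05  -0.036]
```

View pics/s2.png

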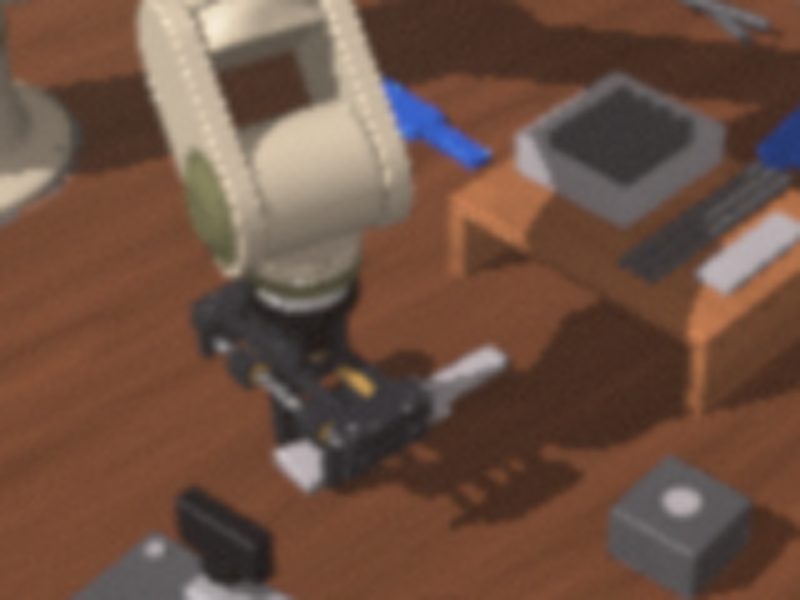

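Picture: the blank is drawn clear of the rack, with the tang visible and the blade end under the fingers. I'll release it and regrip further back.

```bash
python3 -m handwheel '[[0,0,0,0,0,0],[0,0,0,0,0,0],[0,0,0,0,0,0],[0,-0.3,0,0,0,0],[0,-0.4,0,0,0,0],[0,-0.4,0,0,0,0],[0,-0.26,0,0,0,0],[0,0,0,0,0,0]]' 1
python3 - <<'E'
from h import *
need([514,90,4],0)
s=optics.get_image("scene"); crop(s,"s3",200,180,160,120,5)
t=optics.get_image("top"); crop(t,"t3",230,150,120,90,6)
E
```

```text
clock: 6.8
position: [513.6, 94.6, 4.7]
orientation: [-3.139, 0.005, -0.013]
contact_force: [0.3, -0.7, 0.1]
grip_width: 0.997
t 6.8 pos [513.6  94.6   4.7] yaw -0.18 q6 -2.5 F [ 0.3 -0.7  0.1] g 87.7
 shift now-axes [0.006 0.077 0.011]  shift goal-axes [0.006 0.077 0.011]  turn [-0.017 -0.049 -0.018]
```

View pics/s3.png

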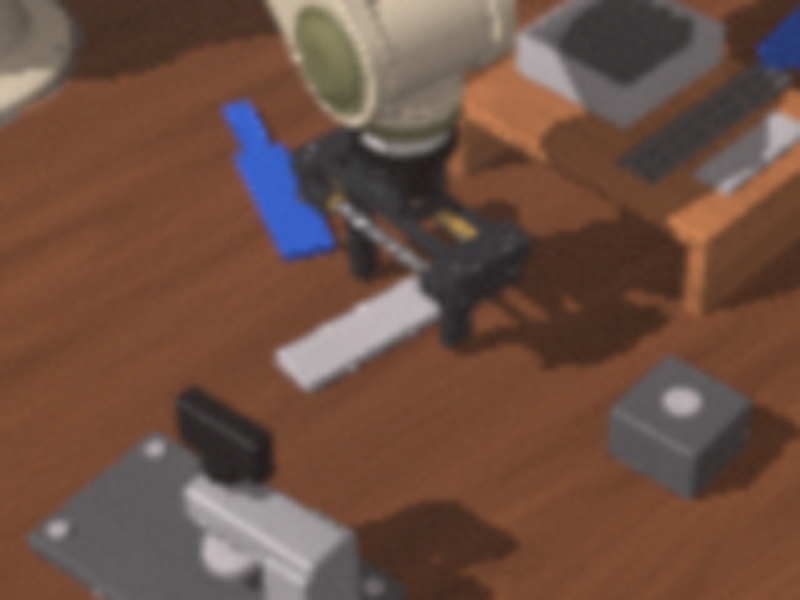

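View pics/t3.png

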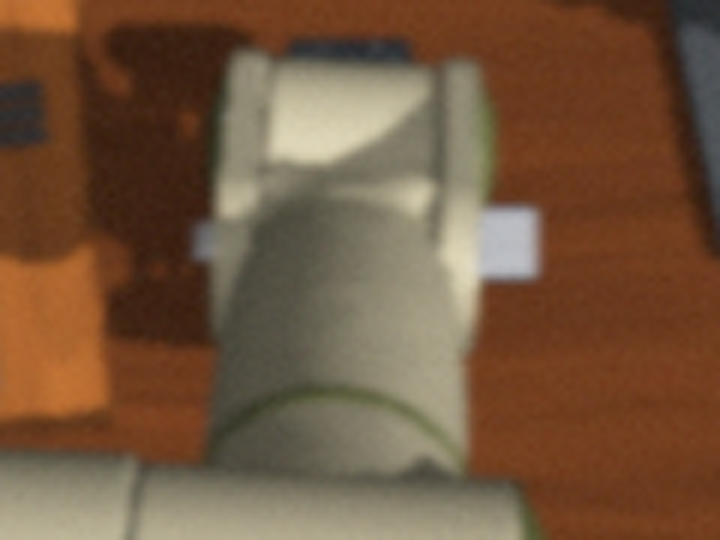

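Run:
```python
from h import *
s=optics.get_image("scene");t=optics.get_image("top")
print(unproj(s,c2p([(275,352),(311,388)],200,180,5),[10][0]).round(1), unproj(t,c2p([(539,207),(541,280),(194,222),(194,260)],230,150,6),10).round(1))
```

```text
[[490.8 -14.1  10. ]
 [536.  -17.1  10. ]] [[535.2 -14.8  10. ]
 [492.5 -15.4  10. ]
 [526.5 183.7  10. ]
 [504.2 183.5  10. ]]
```

```bash
python3 -m handwheel '[[0,0,0.05,0,0,0],[0,0,0,0,0,0]]'; python3 -m handwheel '[[0,0,0,0,0,0],[0,0,0,0,0,0],[0,0,0,0,0,0],[0,0,0,0,0,0],[0,0,0,0,0,0]]' -1 60;  python3 -c "
from h import *
need([514,94,70],0)"
```

```text
clock: 7.25
position: [514.0, 91.9, 1.4]
orientation: [-3.139, 0.011, -0.013]
contact_force: [1.2, 0.3, -0.6]
grip_width: 1.002
clock: 7.88
position: [514.1, 91.5, 1.5]
orientation: [-3.139, 0.012, -0.014]
contact_force: [1.1, -0.4, 0.5]
grip_width: 0.457
t 7.88 pos [514.1  91.5   1.5] yaw -0.45 q6 -2.6 F [ 1.1 -0.4  0.5] g 40.2
 shift now-axes [ 0.007 -0.044 -1.142]  shift goal-axes [-0.002 -0.041 -1.142]  turn [-0.016 -0.05  -0.045]
```

```bash
python3 -m handwheel '[[0,0,-0.1,0,0,0],[0,0,-0.2,0,0,0],[0,0,-0.3,0,0,0],[0,0,-0.4,0,0,0],[0,0,-0.3,0,0,0],[0,0,0,0,0,0]]'
python3 - <<'E'
from h import *
need([480,-60,75],100.75)
s=optics.get_image("scene"); crop(s,"s4",200,160,160,120,5)
for z in (95,110,120,130,140,150): print(z,((proj(s,[642.8,-158.3,z])-[190,245]+.5)*6-.5).round(0))
E
```

```text
clock: 8.62
position: [512.4, 91.5, 83.7]
orientation: [-3.138, 0.012, -0.011]
contact_force: [0.3, -0.3, -3.9]
grip_width: 0.445
t 8.62 pos [512.4  91.5  83.7] yaw -0.46 q6 -2.6 F [ 0.3 -0.3 -3.9] g 39.2
 shift now-axes [-0.521  2.53   0.134]  shift goal-axes [-2.38  -1.002  0.145]  turn [  0.021  -0.044 -10.12 ]
95 [[339. 199.]]
110 [[337. 178.]]
120 [[336. 164.]]
130 [[334. 151.]]
140 [[333. 137.]]
150 [[332. 122.]]
```

View pics/s4.png

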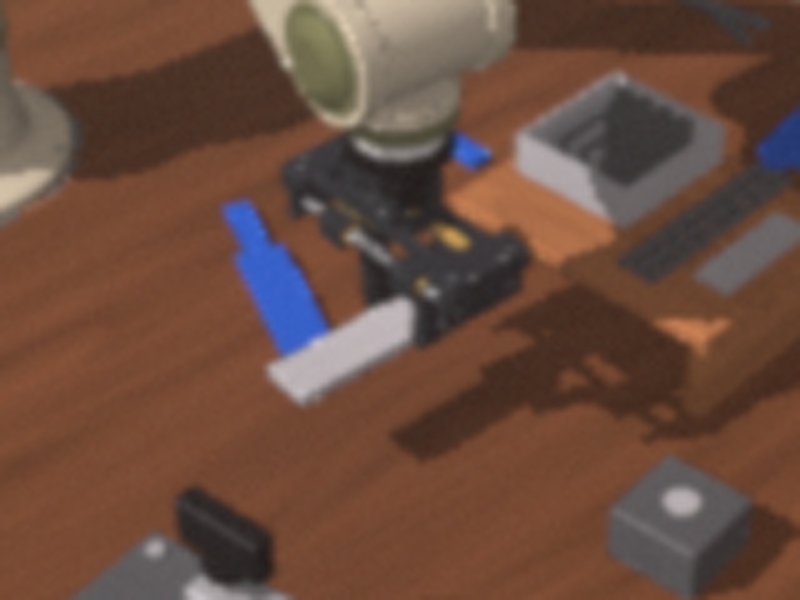

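```bash
python3 - <<'E'
from h import *
s=optics.get_image("scene")
for dz in(0,-5,-10,-20): print(dz,((proj(s,[[492,-14,92+dz],[534,-14,92+dz]])-[200,160]+.5)*5-.5).round(0).tolist())
E
python3 -m handwheel '[[-0.1,0.4,0,0,0,0],[-0.1,0.5,0,0,0,0],[-0.1,0.5,0,0,0,0],[-0.1,0.4,0,0,0,0],[0,0,0,0,0,-1],[0,0,0,0,0,-1],[0,0,0,0,0,-1],[0,0,0,0,0,-1],[0,0,0,0,0,-1],[0,0,0,0,0,-1],[0,0,0,0,0,-1],[0,0,0,0,0,-1],[0,0,0,0,0,-1],[0,0,0,0,0,-0.9],[0,0,0,0,0,0]]'
python3 - <<'E'
from h import *
need([499.9,-185.4,60],100.75)
E
```

```text
0 [[270.0, 367.0], [308.0, 398.0]]
-5 [[271.0, 372.0], [308.0, 403.0]]
-10 [[271.0, 377.0], [309.0, 409.0]]
-20 [[272.0, 388.0], [309.0, 419.0]]
clock: 10.6
position: [477.6, -18.1, 68.3]
orientation: [-1.968, -2.418, 0.011]
contact_force: [-0.4, -0.2, -4.0]
grip_width: 0.442
t 10.6 pos [477.6 -18.1  68.3] yaw 101.7 q6 -118.2 F [-0.4 -0.2 -4. ] g 38.9
 shift now-axes [-2.808 -0.2    0.102]  shift goal-axes [-2.809 -0.155  0.139]  turn [-0.119 -0.082  0.096]
```

```bash
python3 -m handwheel '[[-0.3,0,0,-0.12,-0.08,0.1],[-0.5,0,0,0,0,0],[-0.5,0,0,0,0,0],[-0.5,0,0,0,0,0],[-0.5,0,0,0,0,0],[-0.3,0,0,0,0,0],[-0.1,0,0,0,0,0],[0,0,0,0,0,0]]'
python3 - <<'E'
from h import *
need([499.9,-185.4,30],100.75)
s=optics.get_image("scene"); crop(s,"s5",150,200,180,135,4)
t=optics.get_image("top"); crop(t,"t5",300,110,120,100,6)
E
```

```text
clock: 11.6
position: [506.0, -187.5, 66.2]
orientation: [2.03, 2.393, -0.0]
contact_force: [-0.4, -0.6, -3.9]
grip_width: 0.442
t 11.6 pos [ 506.  -187.5   66.2] yaw 99.39 q6 -132.1 F [-0.4 -0.6 -3.9] g 38.9
 shift now-axes [ 0.052 -0.097  0.603]  shift goal-axes [ 0.053 -0.094  0.604]  turn [ 0.012  0.016 -0.136]
```

View pics/s5.png

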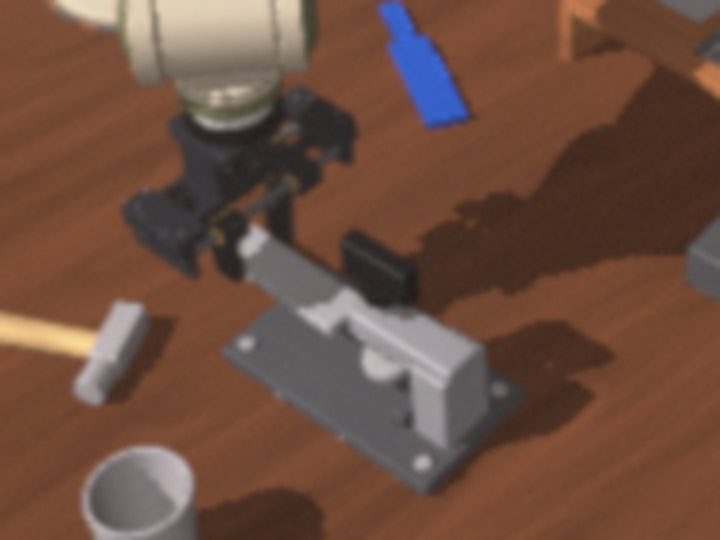

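View pics/t5.png

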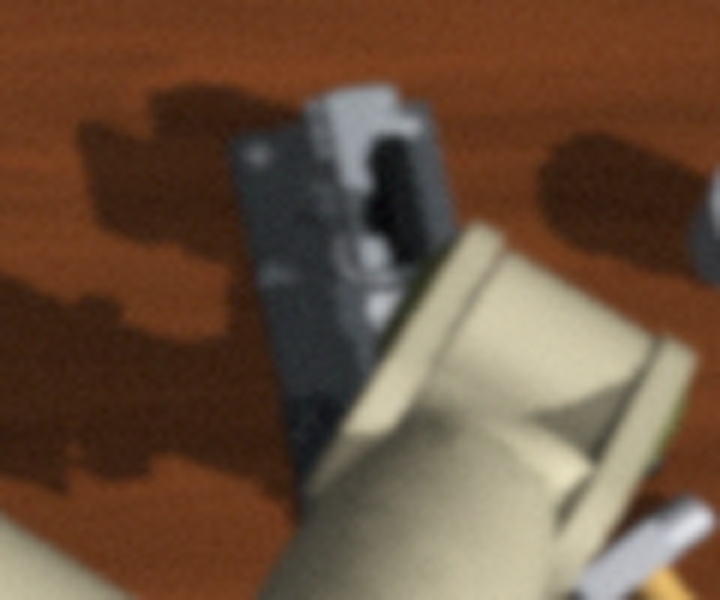

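Run:
```python
from h import *
s=optics.get_image("scene")
for z in (66,130,160,180,200,220,240,260,280,300,320): print(z,((proj(s,[506,-187.5,z])-[150,200]+.5)*4-.5).round(0))
print(np.rad2deg(manip.read_state()["q"]).round(1))
```

```text
66 [[259. 259.]]
130 [[250. 202.]]
160 [[245. 174.]]
180 [[242. 155.]]
200 [[239. 135.]]
220 [[236. 116.]]
240 [[233.  95.]]
260 [[230.  75.]]
280 [[227.  54.]]
300 [[223.  32.]]
320 [[220.  10.]]
[ -32.7   31.    94.7   -0.    54.1 -132.1]
```

```bash
python3 -m handwheel '[[0.05,0,0.2,0,0,-0.14],[0,0,0.3,0,0,0],[0,0,0.1,0,0,0],[0,0,0,0,0,0]]'
python3 - <<'E'
from h import *
need([499.9,-185.4,18],100.75)
E
```

```text
clock: 12.25
position: [505.4, -181.4, 28.0]
orientation: [1.992, 2.426, -0.0]
contact_force: [-0.3, -1.2, -4.6]
grip_width: 0.446
t 12.25 pos [ 505.4 -181.4   28. ] yaw 101.21 q6 -133.4 F [-0.3 -1.2 -4.6] g 39.2
 shift now-axes [-0.047 -0.103  0.167]  shift goal-axes [-0.048 -0.103  0.167]  turn [0.008 0.011 0.046]
```

```bash
python3 -m handwheel '[[-0.04,0,0.05,0,0,0.04],[0,0,0.05,0,0,0],[0,0,0.03,0,0,0],[0,0,0,0,0,0]]'
python3 - <<'E'
from h import *
need([499.9,-185.4,17],100.75)
E
```

```text
clock: 12.75
position: [506.4, -184.2, 20.6]
orientation: [2.0, 2.417, -0.0]
contact_force: [1.2, -0.2, -3.5]
grip_width: 0.445
t 12.75 pos [ 506.4 -184.2   20.6] yaw 100.8 q6 -133.2 F [ 1.2 -0.2 -3.5] g 39.2
 shift now-axes [ 0.    -0.111  0.061]  shift goal-axes [-0.    -0.111  0.061]  turn [0.015 0.018 0.005]
```

```bash
python3 -m handwheel '[[0,0,0.03,0,0,0],[0,0,0.02,0,0,0],[0,0,0.02,0,0,0],[0,0,0,0,0,0]]'
python3 - <<'E'
from h import *
need([499.9,-185.4,17],100.75)
s=optics.get_image("scene"); crop(s,"s6",170,230,120,90,6)
E
```

```text
clock: 13.25
position: [506.6, -184.2, 16.7]
orientation: [1.999, 2.417, 0.0]
contact_force: [-1.1, 0.4, -1.4]
grip_width: 0.444
t 13.25 pos [ 506.6 -184.2   16.7] yaw 100.81 q6 -133.2 F [-1.1  0.4 -1.4] g 39.0
 shift now-axes [ 0.002 -0.113 -0.006]  shift goal-axes [ 0.002 -0.113 -0.006]  turn [0.017 0.02  0.006]
```

View pics/s6.png

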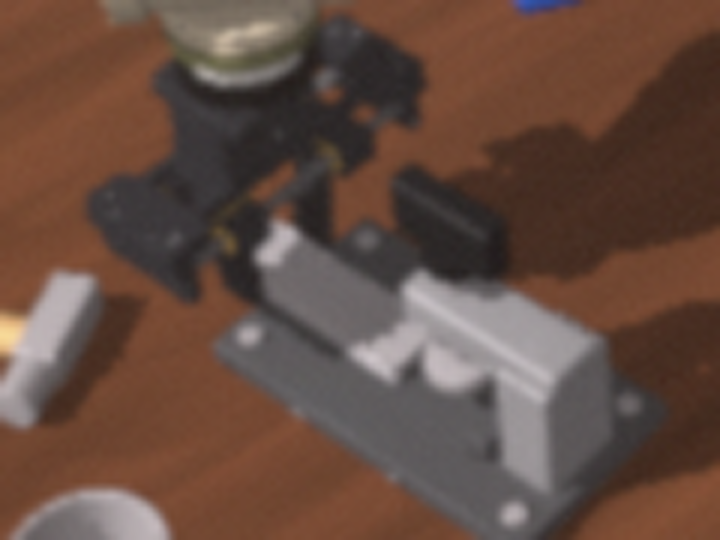

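The blank now lies on the bed with its front edge just before the shoe. I'll advance a little under the shoe and then regrip further back.

```bash
python3 -m handwheel '[[0,0.1,0,0,0,0],[0,0.15,0,0,0,0],[0,0.15,0,0,0,0],[0,0,0,0,0,0]]'; python3 -c "
from h import *
need(np.array([672.3,-152.7,16.5])-118*np.array([.9825,.1865,0]),100.75)"
python3 -m handwheel '[[0,0,0,0,0,0],[0,0,0,0,0,0],[0,0,0,0,0,0],[0,-0.1,0,0,0,0],[0,-0.1,0,0,0,0],[0,0,0,0,0,0]]' 0
python3 - <<'E'
from h import *
need(np.array([672.3,-152.7,16.5])-118*np.array([.9825,.1865,0]),100.75)
s=optics.get_image("scene"); crop(s,"s7",170,230,120,90,6)
E
```

```text
clock: 13.8
position: [532.5, -179.5, 16.7]
orientation: [1.999, 2.416, 0.001]
contact_force: [1.0, 0.4, -1.8]
grip_width: 0.447
t 13.8 pos [ 532.5 -179.5   16.7] yaw 100.81 q6 -131.3 F [ 1.   0.4 -1.8] g 39.4
 shift now-axes [0.004 0.405 0.006]  shift goal-axes [0.004 0.405 0.004]  turn [0.024 0.025 0.006]
clock: 14.55
position: [520.0, -182.3, 17.5]
orientation: [1.998, 2.415, 0.001]
contact_force: [-0.1, -1.0, -0.7]
grip_width: 0.499
t 14.55 pos [ 520.  -182.3   17.5] yaw 100.78 q6 -132.3 F [-0.1 -1.  -0.7] g 43.9
 shift now-axes [0.012 0.619 0.02 ]  shift goal-axes [0.012 0.619 0.017]  turn [0.031 0.031 0.004]
```

View pics/s7.png

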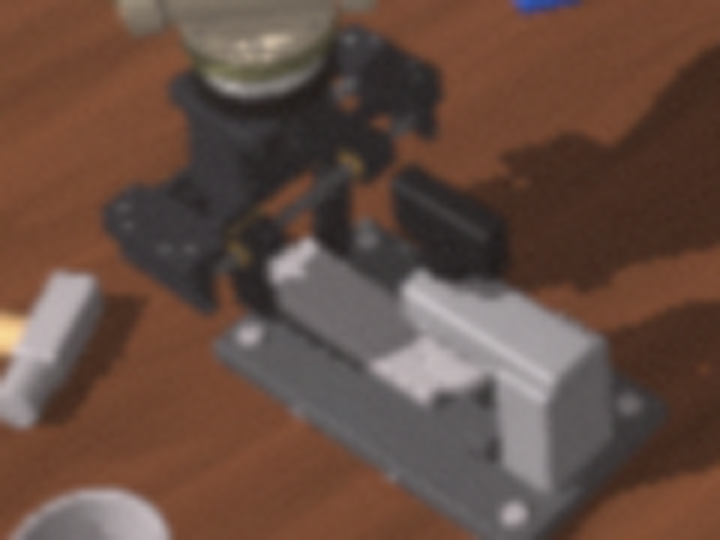

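```bash
python3 -m handwheel '[[0,0,0.01,0,0,0],[0,0,0,0,0,0],[0,0,0,0,0,0],[0,0,0,0,0,0]]' -1 40; python3 -m handwheel '[[0,0.1,0,0,0,0],[0,0.15,0,0,0,0],[0,0.15,0,0,0,0],[0,0.05,0,0,0,0],[0,0,0,0,0,0]]'
python3 - <<'E'
from h import *
need(np.array([672.3,-152.7,16.5])-118*np.array([.9825,.1865,0]),100.75)
E
```

```text
clock: 15.1
position: [520.4, -182.3, 17.3]
orientation: [1.997, 2.415, 0.001]
contact_force: [-1.2, 0.3, 2.3]
grip_width: 0.448
clock: 15.72
position: [548.7, -176.9, 17.3]
orientation: [1.997, 2.416, -0.0]
contact_force: [-2.4, -1.7, 3.2]
grip_width: 0.448
t 15.72 pos [ 548.7 -176.9   17.3] yaw 100.84 q6 -130.2 F [-2.4 -1.7  3.2] g 39.5
 shift now-axes [0.011 0.133 0.013]  shift goal-axes [0.011 0.133 0.013]  turn [0.025 0.031 0.009]
```

```bash
N='python3 -c "
from h import *
need(np.array([672.3,-152.7,16.5])-118*np.array([.9825,.1865,0]),100.75)"'; python3 -m handwheel '[[0.01,0.04,0,0,0,0],[0,0.04,0,0,0,0],[0,0,0,0,0,0]]';eval "$N"; python3 -m handwheel '[[0,0.04,0,0,0,0],[0,0,0,0,0,0]]'; eval "$N"
```

```text
clock: 16.1
position: [553.5, -175.4, 17.3]
orientation: [1.998, 2.415, 0.0]
contact_force: [-0.7, -0.8, 1.8]
grip_width: 0.45
t 16.1 pos [ 553.5 -175.4   17.3] yaw 100.81 q6 -129.9 F [-0.7 -0.8  1.8] g 39.6
 shift now-axes [0.002 0.049 0.013]  shift goal-axes [0.002 0.049 0.013]  turn [0.026 0.031 0.007]
clock: 16.35
position: [555.4, -175.0, 17.3]
orientation: [1.998, 2.417, -0.001]
contact_force: [-2.7, -0.5, 2.7]
grip_width: 0.446
t 16.35 pos [ 555.4 -175.    17.3] yaw 100.82 q6 -129.7 F [-2.7 -0.5  2.7] g 39.2
 shift now-axes [0.001 0.016 0.013]  shift goal-axes [0.001 0.016 0.013]  turn [0.018 0.029 0.007]
```

```bash
N='python3 -c "
from h import *
need(np.array([672.3,-152.7,16.5])-118*np.array([.9825,.1865,0]),100.75)"'; for i in 1 2; do python3 -m handwheel '[[0,0.04,0,0,0,0],[0,0.02,0,0,0,0]]' >/dev/null;eval "$N";done
python3 - <<'E'
from h import *
s=optics.get_image("scene"); crop(s,"s8",190,245,120,90,6)
t=optics.get_image("top"); crop(t,"t8",300,110,120,100,6)
E
```

```text
t 16.6 pos [ 555.5 -174.9   17.2] yaw 100.88 q6 -129.4 F [-9.4 -1.8  6.1] g 39.0
 shift now-axes [0.001 0.016 0.012]  shift goal-axes [0.001 0.015 0.012]  turn [-0.038  0.016  0.013]
t 16.85 pos [ 555.4 -175.    17.3] yaw 100.91 q6 -129.2 F [-8.9 -0.9  5.9] g 39.4
 shift now-axes [0.002 0.016 0.013]  shift goal-axes [0.002 0.016 0.013]  turn [-0.093  0.003  0.016]
```

View pics/s8.png

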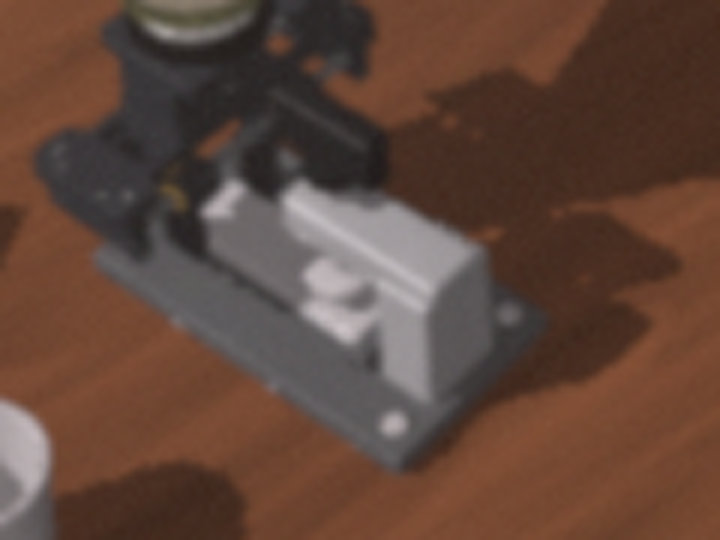

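```bash
python3 -m handwheel '[[0,0,0,0,0,0],[0,0,0,0,0,0],[0,0,0,0,0,0],[0,0,-0.1,0,0,0],[0,-0.1,-0.5,0,0,0],[0,-0.2,-0.8,0,0,0],[0,-0.2,-0.8,0,0,0],[0,-0.3,-0.8,0,0,0],[0,-1,-0.3,0,0,0],[0,-1,0,0,0,0],[0,-0.8,0,0,0,0],[0,0,0,0,0,0]]' 0.2
python3 - <<'E'
from h import *
need([642.8,-158.3,200],100.75)
s=optics.get_image("scene"); crop(s,"s9",190,245,120,90,6)
t=optics.get_image("top"); crop(t,"t9",325,110,120,100,6)
E
```

```text
clock: 18.45
position: [343.1, -215.4, 227.4]
orientation: [-1.998, -2.423, 0.019]
contact_force: [0.4, 0.6, 0.5]
grip_width: 0.597
t 18.45 pos [ 343.1 -215.4  227.4] yaw 100.98 q6 -149.1 F [0.4 0.6 0.5] g 52.5
 shift now-axes [-0.014  5.089  0.407]  shift goal-axes [3.000e-03 5.085e+00 4.570e-01]  turn [-0.056  0.043  0.023]
```

View pics/s9.png

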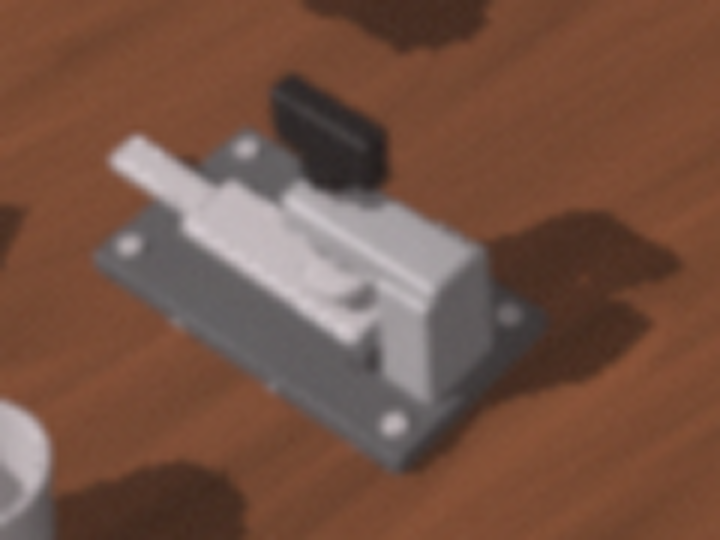

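View pics/t9.png

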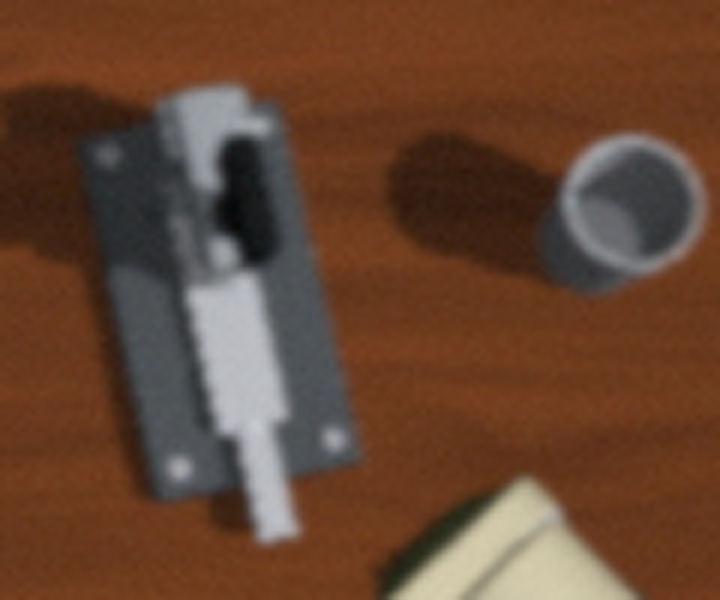

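```bash
cat >> h.py <<'E'
O=np.array([672.3,-152.7]);a=np.deg2rad(10.75);D=np.array([[np.cos(a),np.sin(a)],[-np.sin(a),np.cos(a)]])
def bed(P): return ((np.atleast_2d(P)[:,:2]-O)@D.T).round(1).tolist()
E
python3 - <<'E'
from h import *
s=optics.get_image("scene");t=optics.get_image("top")
b=lambda n,r,p,o,z: print(n,bed(unproj(r,c2p(p,*o,6),z)))
ot=(325,110);os=(190,245)
b("t bed",t,[(158,498),(362,458),(283,100),(80,140)],ot,15)
b("s bed",s,[(250,130),(95,255),(400,465),(548,318)],os,15)
b("t blade L L R R",t,[(188,290),(218,437),(258,272),(288,420)],ot,25)
b("t tang",t,[(240,437),(262,543),(270,425),(299,535)],ot,25)
b("s blade rearR, rearL, frontR, tang",s,[(183,227),(225,182),(350,340),(108,156),(138,136)],os,25)
b("t knob z156 z150",t,[(240,135),(258,265),(220,140),(240,262)],ot,156)
for z in(152,156,160):b("s knob",s,[(285,80),(375,132)],os,z)
E
```

```text
t bed [[-159.3, 61.6], [-158.2, -57.7], [58.9, -59.5], [57.4, 61.8]]
s bed [[-158.4, 57.7], [-159.1, -60.9], [59.6, -60.1], [58.9, 57.3]]
t blade L L R R [[-45.1, 21.0], [-132.7, 22.4], [-42.2, -20.7], [-130.5, -18.8]]
t tang [[-135.1, 10.1], [-197.3, 11.0], [-131.4, -8.1], [-196.8, -10.5]]
s blade rearR, rearL, frontR, tang [[-128.9, -23.0], [-134.2, 14.4], [-6.4, -23.6], [-199.1, -12.2], [-197.1, 8.9]]
t knob z156 z150 [[1.4, 2.3], [-70.2, 8.2], [0.7, 13.3], [-66.9, 17.2]]
s knob [[-67.1, 5.7], [-7.6, 7.0]]
s knob [[-64.1, 2.9], [-4.8, 4.3]]
s knob [[-61.0, 0.2], [-2.1, 1.6]]
```

```bash
python3 - <<'E'
from h import *
need([456.2,-193.7,16],100.75)
E
python3 -m handwheel '[[0,0.6,0,-0.06,0.04,0],[0,0.7,0.2,0,0,0],[0,0.5,0.7,0,0,0],[0,0,0.8,0,0,0],[0,0,0.8,0,0,0],[0,0,0.6,0,0,0],[0,0,0,0,0,0]]' -1 40;  python3 - <<'E'
from h import *
need([456.2,-193.7,16],100.75)
E
```

```text
t 18.65 pos [ 345.5 -215.   226.7] yaw 101.2 q6 -149.0 F [ 0.2 -0.6 -0.1] g 53.1
 shift now-axes [0.012 1.915 3.492]  shift goal-axes [0.005 1.879 3.512]  turn [-0.059  0.036  0.044]
clock: 19.52
position: [462.1, -189.4, 32.6]
orientation: [-1.982, -2.437, -0.002]
contact_force: [-0.8, 0.5, 0.7]
grip_width: 0.006
t 19.52 pos [ 462.1 -189.4   32.6] yaw 101.76 q6 -137.6 F [-0.8  0.5  0.7] g 0.5
 shift now-axes [-0.051 -0.111  0.276]  shift goal-axes [-0.052 -0.11   0.276]  turn [ 0.006 -0.007  0.101]
```

```bash
python3 -m handwheel '[[-0.05,0,0.15,0,0,0.1],[0,0,0.1,0,0,0],[0,0,0,0,0,0]]'; python3 -c "
from h import *
need([461.2,-192.7,16],100.75)"
```

```text
clock: 19.9
position: [465.0, -193.1, 19.4]
orientation: [2.001, 2.416, 0.003]
contact_force: [-0.2, -0.3, -0.6]
grip_width: 0.002
t 19.9 pos [ 465.  -193.1   19.4] yaw 100.76 q6 -136.8 F [-0.2 -0.3 -0.6] g 0.2
 shift now-axes [ 0.019 -0.062  0.056]  shift goal-axes [ 0.019 -0.061  0.057]  turn [0.025 0.013 0.001]
```

```bash
N='python3 -c "
from h import *
need([461.2,-192.7,16],100.75);print(bed(manip.read_state()[\"position\"]))"'; python3 -m handwheel '[[0.015,0.03,0.04,0,0,0],[0,0.03,0,0,0,0],[0,0,0,0,0,0]]'>/dev/null;eval "$N"; for i in 1 2 3 4; do python3 -m handwheel '[[0,0.04,0,0,0,0],[0,0,0,0,0,0]]'>/dev/null; eval "$N"|grep -v shift;done
```

```text
t 20.27 pos [ 469.2 -191.8   18. ] yaw 100.75 q6 -136.4 F [-0.4  0.2  0.5] g -0.1
 shift now-axes [ 0.011 -0.134  0.033]  shift goal-axes [ 0.011 -0.133  0.034]  turn [0.034 0.022 0.   ]
[[-206.8, -0.6]]
t 20.52 pos [ 469.4 -191.6   18. ] yaw 100.82 q6 -136.2 F [-1.7  0.2  0.4] g 0.5
[[-206.6, -0.4]]
t 20.77 pos [ 469.4 -191.6   17.9] yaw 100.88 q6 -135.9 F [-1.3 -1.3  0.6] g 0.3
[[-206.6, -0.3]]
t 21.02 pos [ 469.4 -191.5   17.8] yaw 100.93 q6 -135.7 F [-0.5  0.2  2. ] g 0.3
[[-206.6, -0.3]]
t 21.27 pos [ 469.4 -191.5   17.7] yaw 100.98 q6 -135.5 F [-1.8 -1.3  2.5] g 0.1
[[-206.6, -0.2]]
```

```bash
N='python3 -c "
from h import *
need([461.2,-192.7,16],100.75);print(bed(manip.read_state()[\"position\"]))"'; python3 -m handwheel '[[0,0.06,0,0,0,-0.0]]'>/dev/null;eval "$N"|grep -v shift; python3 -m handwheel '[[0,0.1,0,0,0,0]]'>/dev/null; eval "$N"|grep -v shift;python3 -m handwheel '[[0,0.1,0,0,0,0]]'>/dev/null; eval "$N"|grep -v shift
python3 - <<'E'
from h import *
s=optics.get_image("scene"); crop(s,"s10",190,245,120,90,6)
E
```

```text
t 21.4 pos [ 470.2 -191.    17.4] yaw 101.06 q6 -135.2 F [-28.9 -11.5  14.2] g 0.4
[[-205.7, 0.0]]
t 21.52 pos [ 470.7 -190.8   17.2] yaw 101.2 q6 -134.7 F [-49.7 -19.   28.9] g 0.5
[[-205.2, 0.2]]
t 21.65 pos [ 470.6 -190.9   17.2] yaw 101.32 q6 -134.2 F [-46.7 -16.2  29.7] g 0.5
[[-205.3, 0.1]]
```

View pics/s10.png

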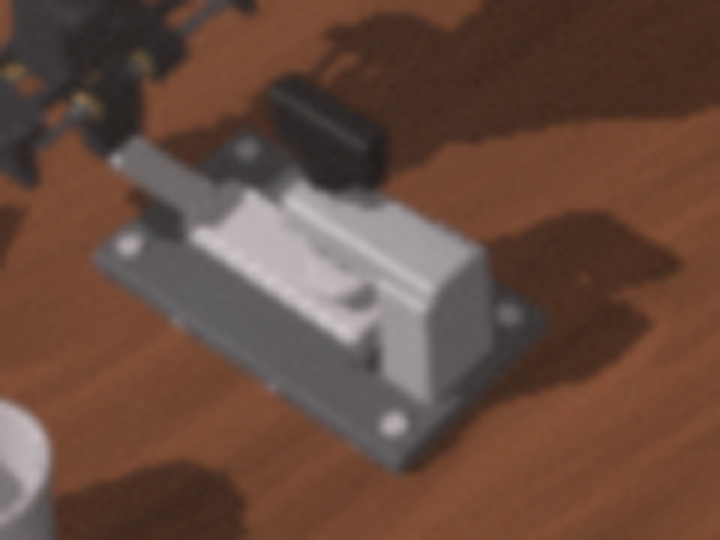

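```bash
python3 -m handwheel '[[0,-0.3,0,0,0,0],[0,-0.3,-0.3,0,0,0],[0,0,-0.8,0,0,0],[0,0,-1,0,0,0],[0,0,-1,0,0,0],[0,-0.5,-0.5,0,0,0],[0,-0.5,0,0,0,0],[0,0,0,0,0,0]]' 0.2
python3 - <<'E'
from h import *
t=optics.get_image("top");s=optics.get_image("scene")
crop(t,"t11",350,120,40,40,15);crop(s,"s11",220,250,45,40,15)
crop(t,"t11b",325,110,120,100,6);crop(s,"s11b",190,245,120,90,6)
need([642.8,-158.3,200],99)
E
```

```text
clock: 22.7
position: [388.6, -210.4, 246.7]
orientation: [-1.965, -2.397, 0.052]
contact_force: [-0.4, 0.1, -0.5]
grip_width: 0.604
t 22.8 pos [ 389.6 -210.2  246.2] yaw 101.35 q6 -143.3 F [ 0.5 -0.   0.4] g 53.0
 shift now-axes [0.009 4.343 0.543]  shift goal-axes [0.195 4.304 0.771]  turn [-0.303 -0.058  0.237]
```

View pics/t11.png

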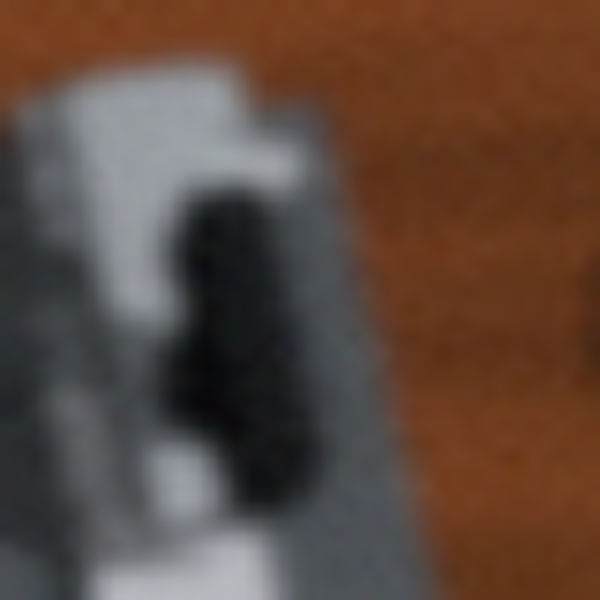

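View pics/s11.png

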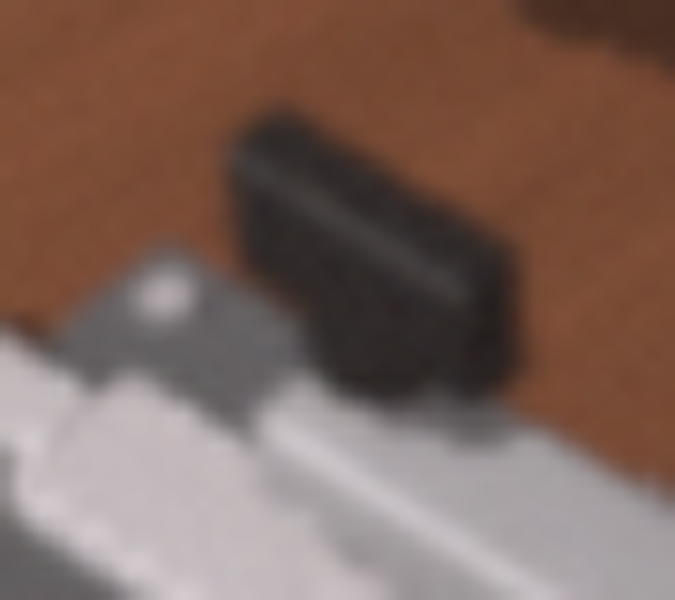

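View pics/t11b.png

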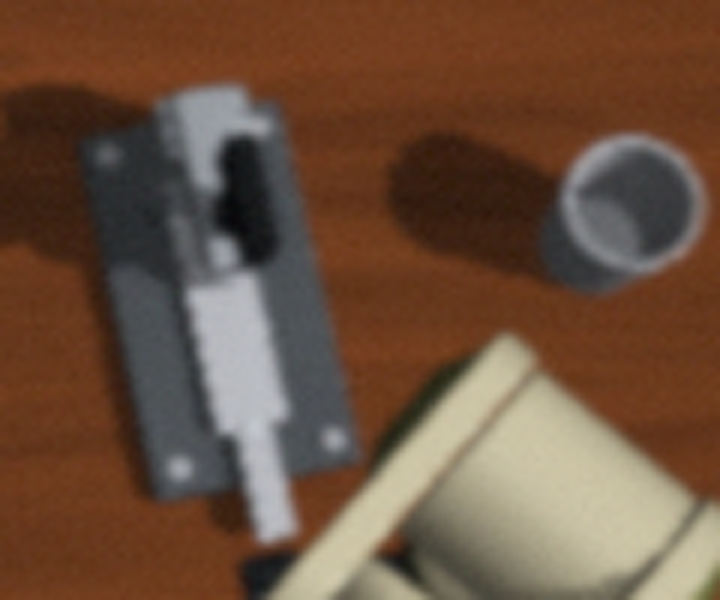

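View pics/s11b.png

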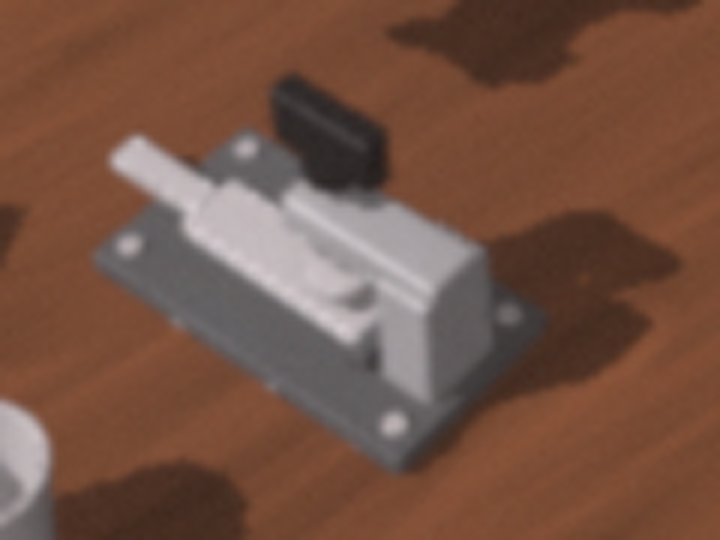

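Run:
```python
from h import *
s=optics.get_image("scene");t=optics.get_image("top")
ps=c2p([(275,105),(235,150),(465,290),(512,240)],220,250,15);pt=c2p([(268,195),(318,470)],350,120,15)
for z in (146,150,154,158,162): print(z,bed(unproj(s,ps,z)),np.mean(bed(unproj(s,ps,z)),0).round(1),"top",bed(unproj(t,pt,z)))
```

```text
146 [[-73.8, 15.5], [-71.3, 1.2], [-9.1, 1.4], [-10.9, 17.2]] [-41.3   8.8] top [[1.2, -8.6], [-60.4, -6.0]]
150 [[-70.8, 12.8], [-68.3, -1.5], [-6.3, -1.3], [-8.1, 14.5]] [-38.4   6.1] top [[0.0, -7.6], [-61.4, -5.0]]
154 [[-67.8, 10.0], [-65.3, -4.2], [-3.6, -4.0], [-5.4, 11.7]] [-35.5   3.4] top [[-1.2, -6.7], [-62.4, -4.1]]
158 [[-64.7, 7.3], [-62.3, -6.8], [-0.9, -6.6], [-2.6, 9.0]] [-32.6   0.7] top [[-2.3, -5.7], [-63.4, -3.2]]
162 [[-61.7, 4.5], [-59.3, -9.5], [1.9, -9.3], [0.1, 6.2]] [-29.8  -2. ] top [[-3.5, -4.8], [-64.4, -2.2]]
```

The 50 N push didn't move the blank, so it was already seated against the stop: square and centred in both views. Next is the knob. Its bar top is at z≈159, roughly aligned with the bed.

```bash
python3 -m handwheel '[[0,0.3,0,-0.3,-0.06,0.06],[0,0.7,0,0,0,0],[0,0.8,0,0,0,0],[0,0.8,0,0,0,0],[0,0.7,0,0,0,0],[0,0.4,0,0,0,0],[0,0,0,0,0,0]]' 0.2
python3 - <<'E'
from h import *
need([642.8,-158.3,180],100.75)
E
```

```text
clock: 23.78
position: [617.8, -163.4, 238.7]
orientation: [-1.994, -2.418, -0.001]
contact_force: [-0.4, 0.7, -0.3]
grip_width: 0.597
t 23.77 pos [ 617.8 -163.4  238.7] yaw 100.99 q6 -126.4 F [-0.4  0.7 -0.3] g 52.5
 shift now-axes [-0.002  0.429  0.976]  shift goal-axes [0.006 0.425 0.978]  turn [-0.023 -0.035  0.024]
```

```bash
python3 -m handwheel '[[0,0.3,0.2,0,0,0],[0,0.12,0.3,-0.02,-0.03,0.02],[0,0,0.35,0,0,0],[0,0,0,0,0,0]]'
python3 - <<'E'
from h import *
need([642.8,-158.3,132],100.75)
s=optics.get_image("scene"); crop(s,"s12",200,220,100,90,6)
E
```

```text
clock: 24.28
position: [641.1, -158.1, 184.9]
orientation: [-2.0, -2.418, 0.001]
contact_force: [-0.0, 0.0, 0.9]
grip_width: 0.6
t 24.27 pos [ 641.1 -158.1  184.9] yaw 100.8 q6 -124.8 F [-0.   0.   0.9] g 52.8
 shift now-axes [-0.011  0.029  0.882]  shift goal-axes [-0.009  0.027  0.882]  turn [-0.018 -0.013  0.005]
```

View pics/s12.png

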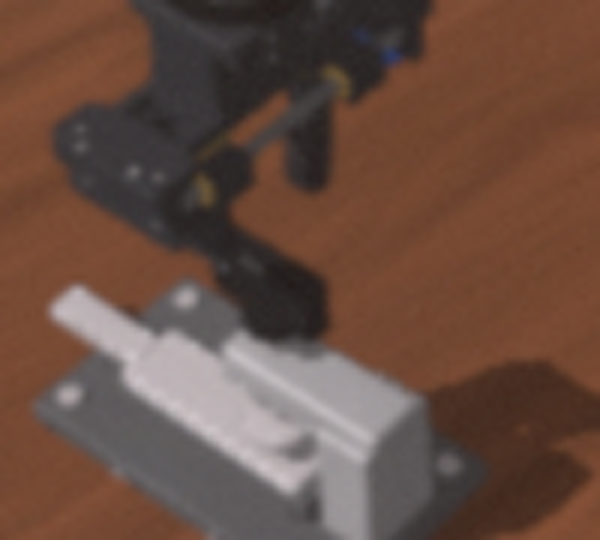

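```bash
python3 -m handwheel '[[0,0.03,0.3,0,0,0],[0,0,0.25,0,0,0],[0,0,0,0,0,0]]'; python3 -m handwheel '[[0,0,0.25,0,0,0],[0,0,0,0,0,0]]'
python3 - <<'E'
from h import *
need([642.8,-158.3,132],100.75)
s=optics.get_image("scene"); crop(s,"s13",200,220,100,90,6)
E
```

```text
clock: 24.7
position: [643.4, -158.3, 152.5]
orientation: [2.003, 2.42, 0.0]
contact_force: [-0.0, 1.0, 0.9]
grip_width: 0.601
clock: 24.95
position: [643.4, -158.3, 136.6]
orientation: [2.003, 2.42, 0.0]
contact_force: [0.7, 0.2, 0.2]
grip_width: 0.602
t 24.95 pos [ 643.4 -158.3  136.6] yaw 100.78 q6 -124.7 F [0.7 0.2 0.2] g 53.0
 shift now-axes [ 0.002 -0.011  0.077]  shift goal-axes [ 0.002 -0.01   0.077]  turn [0.003 0.001 0.003]
```

View pics/s13.png

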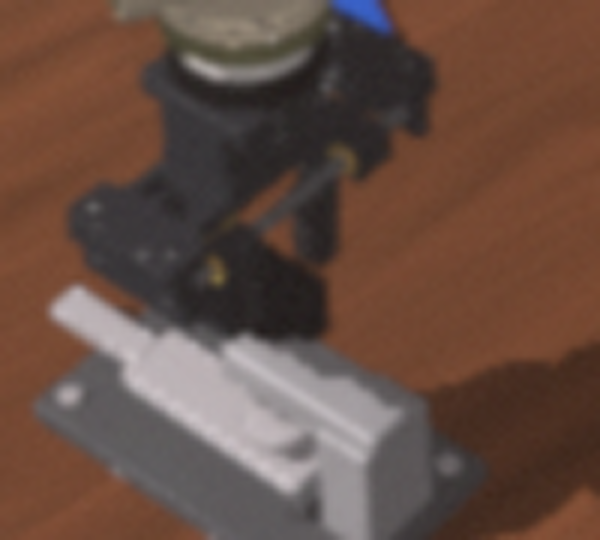

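```bash
python3 -m handwheel '[[0,0,0.06,0,0,0],[0,0,0,0,0,0],[0,0,0,0,0,0],[0,0,0,0,0,0],[0,0,0,0,0,0],[0,0,0,0,0,0]]' -1 30
cat > st.py <<'E'
from h import *
st=manip.read_state();R=Ro.from_rotvec(st["orientation"]).as_matrix()
y=np.rad2deg(np.arctan2(R[1,0],R[0,0]))
print("t%.2f"%st["clock"],st["position"].round(1),"yaw %.2f q6 %.1f"%(y,np.rad2deg(st["q"][5])),"F",st["contact_force"].round(1),"T",st["wrist_torque"].round(3),"tau6 %.3f"%st["tau"][5],"g %.1f tilt"%(st["grip_width"]*88),(np.rad2deg(R[:2,2])).round(2))
E
python3 st.py
```

```text
clock: 25.75
position: [644.0, -156.8, 134.8]
orientation: [2.001, 2.421, 0.004]
contact_force: [-0.1, 0.2, -1.2]
grip_width: 0.201
t25.75 [ 644.  -156.8  134.8] yaw 100.85 q6 -124.7 F [-0.1  0.2 -1.2] T [0.043 0.    0.037] tau6 0.082 g 17.7 tilt [0.13 0.09]
```

```bash
for k in 1 2 3; do python3 -m handwheel '[[0,0,0.005,0,0,0.5],[0,0,0.005,0,0,0.5]]' -1 50 >/dev/null; python3 st.py; done
```

```text
t26.00 [ 644.  -157.2  134.3] yaw 90.61 q6 -114.5 F [ 0.2 -0.4 -0.8] T [ 0.006 -0.001  0.293] tau6 -0.657 g 17.5 tilt [0.14 0.05]
t26.25 [ 644.  -157.6  133.8] yaw 80.30 q6 -104.2 F [-0.7  0.2 -0.7] T [0.045 0.022 0.286] tau6 -0.653 g 17.7 tilt [0.15 0.01]
t26.50 [ 643.9 -158.   133.2] yaw 70.00 q6 -93.9 F [-0.8 -0.5 -1. ] T [-0.001  0.125  0.265] tau6 -0.653 g 17.6 tilt [ 0.13 -0.02]
```

```bash
for k in 1 2 3 4 5 6; do python3 -m handwheel '[[0,0,0.005,0,0,0.5],[0,0,0.005,0,0,0.5]]' >/dev/null; python3 st.py; done
```

```text
t26.75 [ 643.7 -158.4  132.6] yaw 59.70 q6 -83.6 F [-1.   1.   0.1] T [-0.045  0.145  0.283] tau6 -0.652 g 17.4 tilt [ 0.1  -0.06]
t27.00 [ 643.5 -158.8  132. ] yaw 49.39 q6 -73.3 F [-1.2 -0.2 -0.9] T [0.038 0.16  0.295] tau6 -0.652 g 17.6 tilt [ 0.07 -0.08]
t27.25 [ 643.2 -159.1  131.4] yaw 39.09 q6 -63.0 F [-1.2  0.3  0.4] T [-0.01   0.232  0.23 ] tau6 -0.652 g 17.8 tilt [ 0.01 -0.1 ]
t27.50 [ 642.8 -159.4  130.9] yaw 28.79 q6 -52.7 F [-1.7  1.4 -0. ] T [-0.043  0.244  0.354] tau6 -0.651 g 17.3 tilt [-0.04 -0.12]
t27.75 [ 642.4 -159.6  130.3] yaw 18.49 q6 -42.4 F [-2.4 -0.4  0.4] T [0.058 0.182 0.309] tau6 -0.651 g 17.5 tilt [-0.11 -0.12]
t28.00 [ 642.  -159.7  129.9] yaw 8.21 q6 -32.2 F [-2.   1.1  0.7] T [0.141 0.271 0.398] tau6 -0.474 g 17.5 tilt [-0.17 -0.13]
```

```bash
for k in 1 2 3; do python3 -m handwheel '[[0,0,0.004,0,0,0.4]]' >/dev/null; python3 st.py; done
```

```text
t28.12 [ 641.8 -159.7  129.7] yaw 4.11 q6 -28.1 F [-3.2  0.5 -0.7] T [0.09  0.215 0.601] tau6 -0.108 g 17.4 tilt [-0.2  -0.13]
t28.25 [ 641.7 -159.7  129.6] yaw 0.04 q6 -24.0 F [-3.   1.7  1.4] T [0.107 0.201 0.687] tau6 -0.056 g 17.1 tilt [-0.23 -0.14]
t28.38 [ 641.5 -159.7  129.5] yaw -4.01 q6 -19.9 F [-1.2  1.7 -0. ] T [0.033 0.3   0.822] tau6 0.050 g 17.5 tilt [-0.26 -0.16]
```

```bash
python3 -m handwheel '[[0,0,0,0,0,0]]' >/dev/null; python3 st.py
python3 - <<'E'
from h import *
s=optics.get_image("scene"); crop(s,"s14",190,220,110,90,6)
t=optics.get_image("top"); crop(t,"t14",325,110,120,100,6)
E
```

```text
t28.50 [ 641.5 -159.8  129.5] yaw -3.95 q6 -20.0 F [-0.1  0.5 -0.8] T [0.061 0.001 0.473] tau6 0.856 g 17.7 tilt [-0.26 -0.17]
```

View pics/s14.png

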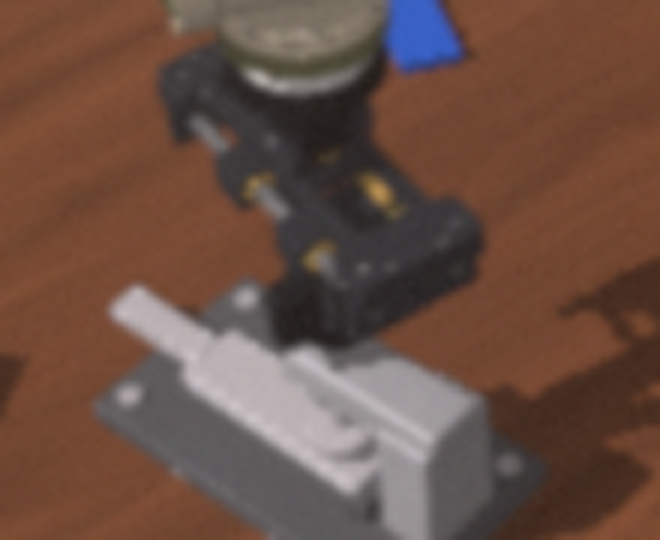

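```bash
for k in 1 2 ; do python3 -m handwheel '[[0,0,0.005,0,0,0.5],[0,0,0.005,0,0,0.5]]' >/dev/null; python3 st.py; done;  python3 -m handwheel '[[0,0,0,0,0,0]]' >/dev/null; python3 st.py;python3 -m handwheel '[[0,0,0,0,0,0]]' >/dev/null; python3 st.py
```

```text
t28.85 [ 641.1 -159.7  129. ] yaw -13.96 q6 -10.0 F [-2.1  0.9  0.7] T [0.056 0.409 0.797] tau6 -0.088 g 17.5 tilt [-0.34 -0.17]
t29.10 [ 640.6 -159.6  128.5] yaw -24.04 q6 0.1 F [-2.2  0.2  0.4] T [0.047 0.392 0.864] tau6 -0.070 g 17.8 tilt [-0.42 -0.18]
t29.23 [ 640.6 -159.6  128.5] yaw -23.95 q6 0.0 F [-1.1  0.8 -1. ] T [-0.046  0.06   0.409] tau6 0.810 g 17.5 tilt [-0.43 -0.18]
t29.35 [ 640.6 -159.6  128.4] yaw -23.85 q6 -0.1 F [-1.8  1.1 -0. ] T [0.104 0.18  0.329] tau6 0.341 g 17.6 tilt [-0.42 -0.17]
```

Bite began near yaw 12° and the torque levelled off near −5°, with the yaw now −24°. A quarter turn from the bite ends at about −78° to −95°, so I'm aiming for about −84°.

```bash
for k in 1 2 3; do python3 -m handwheel '[[0,0,0.005,0,0,0.5],[0,0,0.005,0,0,0.5],[0,0,0.005,0,0,0.5]]' >/dev/null; python3 st.py; done;  python3 -m handwheel '[[0,0,0.005,0,0,0.5],[0,0,0.005,0,0,0.5]]' >/dev/null; python3 st.py
```

```text
t29.73 [ 640.1 -159.3  127.7] yaw -38.84 q6 15.0 F [-3.   1.4  0.7] T [0.125 0.457 0.899] tau6 -0.045 g 17.7 tilt [-0.53 -0.16]
t30.10 [ 639.6 -158.8  126.9] yaw -53.87 q6 30.0 F [-2.2  1.6  0.3] T [0.239 0.365 0.895] tau6 -0.020 g 17.8 tilt [-0.63 -0.15]
t30.48 [ 639.2 -158.3  126.1] yaw -68.90 q6 45.1 F [-2.8  2.   0.5] T [0.205 0.434 0.889] tau6 0.004 g 17.4 tilt [-0.71 -0.13]
t30.73 [ 639.1 -157.9  125.5] yaw -78.92 q6 55.1 F [-1.8  1.6 -0.4] T [0.262 0.359 0.915] tau6 0.019 g 17.6 tilt [-0.75 -0.11]
```

```bash
python3 -m handwheel '[[0,0,0.006,0,0,0.58],[0,0,0,0,0,0]]' >/dev/null; python3 st.py; python3 -m handwheel '[[0,0,0,0,0,0],[0,0,0,0,0,0],[0,0,0,0,0,0]]' 0.2 >/dev/null; python3 st.py; python3 -m handwheel '[[0,0,-0.3,0,0,0],[0,0,-0.6,0,0,0],[0,0,-0.8,0,0,0],[0,0,-0.6,0,0,0],[0,0,0,0,0,0]]' >/dev/null; python3 st.py
```

```text
t30.98 [ 639.1 -157.6  125.2] yaw -84.63 q6 60.9 F [-2.   0.7 -1.2] T [0.059 0.143 0.212] tau6 0.736 g 17.6 tilt [-0.77 -0.09]
t31.35 [ 639.5 -158.2  125.5] yaw -84.47 q6 60.7 F [ 0.  -1.  -0.3] T [ 0.001  0.157 -0.023] tau6 -0.003 g 45.7 tilt [-0.67 -0.13]
t31.98 [ 641.2 -158.2  273.5] yaw -84.43 q6 60.6 F [ 0.2 -0.7  0.1] T [-0.004  0.148 -0.003] tau6 0.001 g 53.2 tilt [-0.39 -0.24]
```

Now move back out of the view and check. Tool y now points away from the clamp.

```bash
python3 -m handwheel '[[0,0.6,0,0,0,0],[0,0.9,0,0,0,0],[0,0.9,0,0,0,0],[0,0.9,0,0,0,0],[0,0.8,0,0,0,0],[0,0.4,0,0,0,0],[0,0,0,0,0,0]]' >/dev/null; python3 st.py
python3 - <<'E'
from h import *
t=optics.get_image("top");s=optics.get_image("scene")
crop(t,"t20",325,110,120,100,6);crop(s,"s20",190,245,120,90,6);cv2.imwrite("pics/scene20.png",s["image"]);cv2.imwrite("pics/top20.png",t["image"])
E
```

```text
t32.85 [ 362.3 -183.1  270.6] yaw -84.40 q6 41.4 F [-0.2  0.3  0.7] T [0.02  0.119 0.017] tau6 -0.230 g 53.0 tilt [-0.68 -0.08]
```

View pics/t20.png

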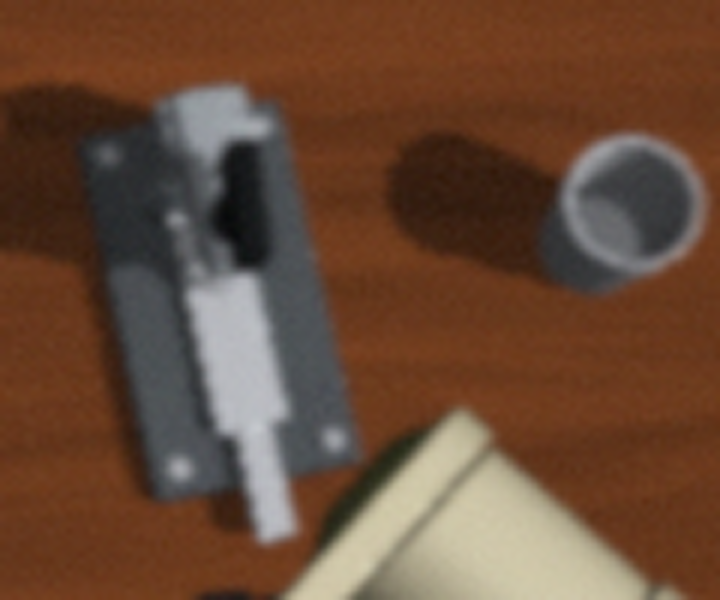

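View pics/s20.png

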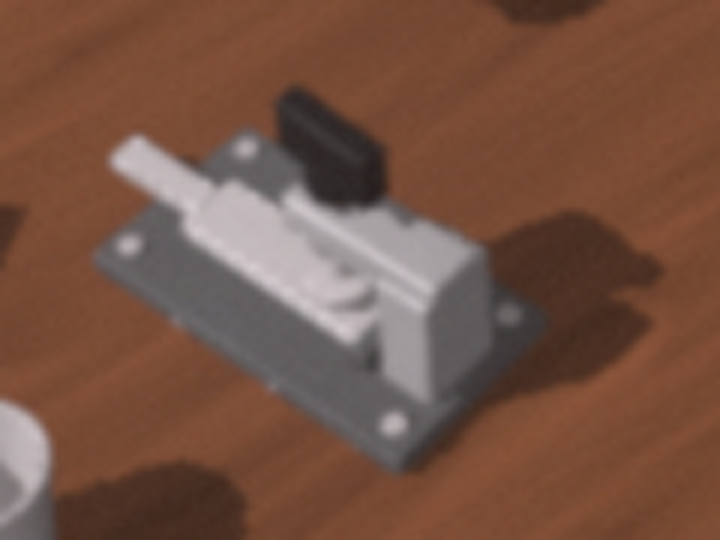

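View pics/scene20.png

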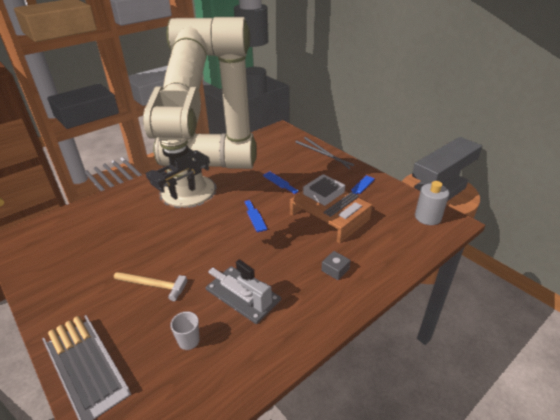

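The blank hasn't moved (blade rear corners in the top crop at (218,437) and (288,420), as before). The shoe is down on the blade and the knob has sunk. The hammer, block and cup are where they were.

```bash
python3 -c "
from cell import manip
print(manip.hand_in())"
```

```text
the job is handed in; nothing more can be done
None
```

The steel blank is clamped in the screw clamp, and I handed the job in at about 33 s. I drew it out by the blade, regripped it further back, turned it and slid it blade-first under the shoe to the back stop. I then tightened the knob, let go and drew clear.

**Seating:** a push of about 50 N on the tang end barely moved the blank, so I take it to be against the stop. By image scale alone the blade end reads 1–2.5 mm short of the stop. I put that down to blur and calibration.

**Square and centred:** both cameras show it square to about 1° and within about 1 mm of the centre line. It stayed put through the tightening.

**Knob:** it turned 185° in all. The shoe began to bite after about 88°, and I let go about 97° past that point. That is about 80° past where the torque levelled off, so the quarter turn lies between the two ways of counting it.

**A reading that disagreed:** while turning through the bite, the wrist torque rose by about 0.5 N m, not the 0.2 stated. It then rose only about 0.1 over the rest of the turn, close to the 0.08 stated.

**Bystanders:** the hammer, block and cup look unmoved in the last picture, and the gripper is clear of everything.

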